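# Stop the slip mixer and draw its fuse carrier

### The arm

A 6-joint arm with a two-finger parallel gripper is mounted at the origin on a cart in front of the work surface, level with it; the furniture and walls round the work are solid. World frame = base frame: x ahead of the robot, y to its left, z up, the work surface at z = 0. Lengths are in m, angles in rad, forces in N, time in s.
With the tool pointing down it reaches from about 0.3 to 0.775 m from the base axis. Payload 14.6 kg.
Tool frame: the origin (TCP) lies at the very end of the fingers, on their centre line; the grasp point (between the pads) lies 19 mm behind it (ctrl.tcp_to_grasp is the distance from the TCP to the grasp point, in m); z points along the fingers, y is the line along which they close (so a half turn about z gives the same grasp; the last joint's range is limited). The gripper opens to 85 mm and grips with 20 to 120 N. Pads are 22 mm wide; open, the fingers measure 114 mm over their backs; the gripper's body (76 mm by 85 mm) begins 54 mm behind the grasp point. The pads swing forward as they close: fully open they stand 13 mm farther back than shut.
Start: joints at [1.232, 0.3, 1.521, -0, 1.321, -0.067], TCP at [0.148, 0.53, 0.231] pointing down, gripper open.
Joint ranges: [-3.03, 3.03], [-0.79, 2.21], [0.23, 2.52], [-1.04, 4.18], [0, 3.07], [-2.55, 2.55]. Speed limits (rad/s): [2.22, 2.22, 2.57, 3.14, 3.14, 3.14].

### API

Orientations are given as a rotation vector (axis times angle).
In Python, from cell import read_state, snapshot, camera_info, job_done, ctrl gives the robot as it stands. The module is installed in compiled form; this text tells all that it offers.
- The arm moves only by the tool servo_tool, never from a script. Its argument "increments" is one flat list of numbers, 7 for each row, row after row: the turn, a rotation vector about the tool's x, y, z in rad, then the shift along the tool's x, y, z in mm, then the closure, from -1 (fully open) to 1 (shut). A call has 1 to 12 rows; each row shifts and turns the commanded pose from where the row before left it, along the tool's axes as they then stand; what a row does not reach is not made up. A row lasts 1/12 s, in which the tool goes at most 41.7 mm and 7.16 degrees, less where a joint would pass 70% of its speed; a pose out of reach is approached as far as the arm can. A call with a gripper value outside its range is refused whole. The fingers move at their own pace and stop on an object; the grip force is fixed at half the most. Time passes only in rows, so rows that do not move let the fingers close. It gives the time, the measured TCP pose, the force, the opening and the grip force at its end, in the units of the state.
- read_state(): the state, without advancing time (a new reading comes with each control period).
- snapshot(name): name is "side" or "top" or "wrist"; returns the picture (400x640x3 uint8, red, green, blue); there is no depth.
- camera_info(name): a dict with "fx", "fy", "cx", "cy" (pixels), "eye" and "orientation" of the camera in the world. Camera axes: x right, y up, looking along -z (the intrinsics and any distortion apply to the point x, -y, -z); pixel columns grow to the right and rows downward; lengths in m; the calibration is good to about 2 mm. A picture is of the moment at which its call begins: read the wrist's pose just before it. camera_info takes no time and is no camera call; for the wrist camera it gives the pose at the moment of the call.
- job_done(): hands the job in; it is judged then, once.
The state is a dict: "time_s": time; "joints": joint angles; "qvel": joint speeds; "joint_efforts": joint torques, N m; "tcp_pos": TCP position; "ee_rot": TCP orientation; "wrist_force": force on the tool from outside, world axes, zero at the start; "torque": the same for the moment, N m; "width": finger opening in m; "grasp_force": force on a finger pad.
Only numpy, scipy, OpenCV 4.12 (cv2) and the standard library are available. Lean on these libraries where they do the work, as an engineer would, in place of code of your own. Each camera call takes 0.05 s, during which the arm holds its last target. There are 200 camera calls.

### The job

Make the slip mixer safe: push the mushroom stop button fully down, and only then take the fuse carrier by the two catches on its opposite sides, pinch both in together and lift the carrier straight up out of its holder. Finish while still holding it by the pinched catches, still and upright, its underside about a hand's breadth above the holder, with the stop button left down. Leave the loose things lying round them (tile, wedge, wooden rib, cup) where they are.

Things in the scene. Friction and masses are not known exactly. Their poses are not given: they have to be found in the camera images.
- stop_box: Fixed stop station on the bench: square grey box 80 x 80 x 50 mm with a black mushroom button in the middle of its top and a small black cable gland on its +x side. Origin at the centre of its underside, z up. It and the fuse holder may stand either way round (either one to the left).
- stop_button (a joint): Travel of the mushroom button in m: 0 = up (as it starts), 0.010 = fully down. It takes about 5 N to move (rather more if pressed fast) and stays where it is pushed; it counts as down beyond 0.0075.
- stop_top (a point): Centre of the top of the mushroom head (40 mm across, black); 87 mm above the bench when up, 77 mm when down. Moves with the button.
- holder: Fixed black fuse holder: 86 x 86 mm block on a steel foot plate 110 (x) x 100 (y) mm, its top face 46 mm above the bench. Mouth 59 (x) x 43 (y) mm; the catches hook under its 8 mm thick lip. Origin at the centre of its underside, z up, y along the line of the two catches.
- carrier: Loose grey fuse carrier, a block 56 (x) x 40 (y) x 74 mm, about 0.18 kg, plugged 36 mm deep into the holder, its top 38 mm standing out; free after 36 mm of lift. Origin at the centre of its underside (10 mm above the bench when seated), z up. A black catch tab in the middle of each long side (+y, -y). Fingers closing along y sink both tabs flush, then grip its sides.
- catch_left (a joint): Catch on the carrier's +y side; its tab, 9 mm wide in x, 44 to 70 mm above the carrier's underside, stands 6 mm proud (52 mm over both tabs). Value in m: 0 = out, 0.006 = flush, 0.0065 = stop. Spring 1.8 N at first, 3.9 N when flush. Its barb holds the carrier in the holder until both catches are in by 4 mm.
- catch_right (a joint): The same for the catch on the carrier's -y side.
- tile: Bystander: loose flat white tile, 95 x 95 x 9 mm, lying beyond the work. Origin at the centre of its underside.
- wedge: Bystander: loose brown wooden wedge, 28 x 85 x 22 mm, lying at the near edge of the bench. Origin at the centre of its underside.
- wood_rib: Bystander: loose flat wooden potter's rib, 52 x 109 x 8 mm. Origin at the centre of its underside.
- cup: Bystander: loose white cast cup, 63 mm across, 76 mm high. Origin at the centre of its underside.
Not all that is in view belongs to the job. Leave any blue or orange look-alike of the stop_box alone.

How it is judged:
On the way, in this order (a step that is already met when the one before it is completed fails the run):
1. the stop button is pushed down (value of joint stop_button above 0.0075 m and z of carrier in the frame of holder below 0.02 m), for 0.2 s.
2. both catches are pinched in by the fingers, the carrier still in its holder (value of joint each of catch_left, catch_right above 0.003 m and contact force between the fingers and carrier above 2 N and z of carrier in the frame of holder below 0.03 m), for 0.1 s.
At the end, for the whole second after the job is handed in: Stop button still down (over 7.5 mm); carrier held still (under 0.03 m/s) and upright (within 20 degrees) in the fingers, both catches in over 3 mm, its underside over 44 mm above the holder's top and within 150 mm sideways of the holder, touching neither holder nor stop box (value of joint stop_button above 0.0075 m and value of joint each of catch_left, catch_right above 0.003 m and z of carrier in the frame of holder above 0.09 m and horizontal distance between carrier and holder below 0.15 m and contact force between the fingers and carrier above 2 N and contact force between carrier and holder below 0.1 N and contact force between carrier and stop_box below 0.1 N and angle between carrier's own z axis and vertical below 0.35 rad and linear speed of carrier below 0.03 m/s); the arm keeps its last pose, push and grip.
It fails at once if a bystander (tile, wedge, wooden rib, cup) is moved by more than 30 mm (distance of any of tile, wedge, wood_rib, cup from where it was at the start of the episode above 0.03 m).
It fails at once if the carrier is drawn before the stop button is down (not (value of joint stop_button above 0.0075 m) and z of carrier in the frame of holder above 0.03 m).
It also fails if it takes over 42 s, if anything falls off the work surface, if the arm or the gripper's body presses on something with over 40 N, if the wrist force passes 120 N, or if a joint passes its speed limit or range.

## Working session

There is one attempt and no reset: what is moved stays moved. The work goes in short steps, Python scripts to look and compute and a tool call to move; the robot and the scene stay as the last step left them, time stands still between calls to the robot, and variables do not carry over. Pictures are saved under pics/ and viewed, at most 10 in all, crops included, and the job is handed in when it is done.

Besides the shell and the picture viewer there is one more tool, called as name(argument=value, ...) on one line, values as JSON. servo_tool: Moves the arm, as the interface text tells. Its arguments: {"type":"object","properties":{"increments":{"type":"array","items":{"type":"number"}}},"required":["increments"]}

```bash
mkdir -p pics; cat > h.py <<'E'
import numpy as np, cv2
from scipy.spatial.transform import Rotation as R
from cell import read_state, snapshot, camera_info, job_done, ctrl
def rot(ci):
    o=np.array(ci["orientation"],float)
    return o if o.shape==(3,3) else (R.from_rotvec(o).as_matrix() if o.size==3 else R.from_quat(o).as_matrix())
def ray(ci,u,v):
    d=np.array([(u-ci["cx"])/ci["fx"],-(v-ci["cy"])/ci["fy"],-1.0])
    return np.array(ci["eye"]),rot(ci)@d
def onz(ci,u,v,z):
    e,d=ray(ci,u,v); return e+d*(z-e[2])/d[2]
E
python3 - <<'E'
from h import *
for n in("top","side"):
    im=snapshot(n); cv2.imwrite(f"pics/{n}0.png",im[:,:,::-1]); print(n,camera_info(n))
print(read_state())
E
```

```text
top {'fx': 380.1395072018934, 'fy': 380.1395072018934, 'cx': 321.6196055004097, 'cy': 199.62181233280273, 'eye': array([ 0.36987992, -0.11066298,  1.20850041]), 'orientation': array([ 0.1291894 , -0.12233725, -1.56688773])}
side {'fx': 400.13416061550095, 'fy': 400.13416061550095, 'cx': 323.48345226934333, 'cy': 193.9223291587717, 'eye': array([ 0.321486  , -1.08274655,  0.61491631]), 'orientation': array([ 1.07130398, -0.12129397, -0.20795985])}
{'time_s': 0.1, 'joints': array([ 1.23240159e+00,  3.00417877e-01,  1.52152572e+00,  6.63956864e-06,
        1.32068652e+00, -6.66023075e-02]), 'qvel': array([-0.00043214, -0.00168326, -0.00157033, -0.00073321, -0.00109107,
        0.00151493]), 'joint_efforts': array([ 9.18687692e-04, -5.44368303e+01, -3.62379241e+01, -1.25321731e-04,
        2.99316693e-03, -9.15525789e-06]), 'tcp_pos': array([0.14758532, 0.52961234, 0.23077393]), 'ee_rot': array([-4.25591067e-01, -3.11241443e+00,  1.59420357e-03]), 'wrist_force': array([ 0.96226856,  0.66853462, -0.14232985]), 'torque': array([-0.00088739, -0.02479016, -0.00225833]), 'grasp_force': 0.0, 'width': 0.08540452615936472}
```

View pics/top0.png

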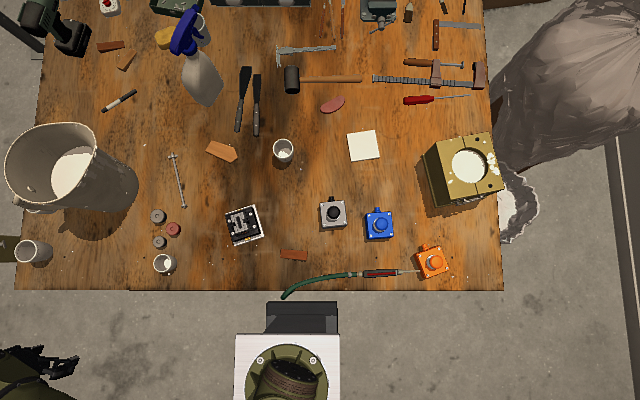

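View pics/side0.png

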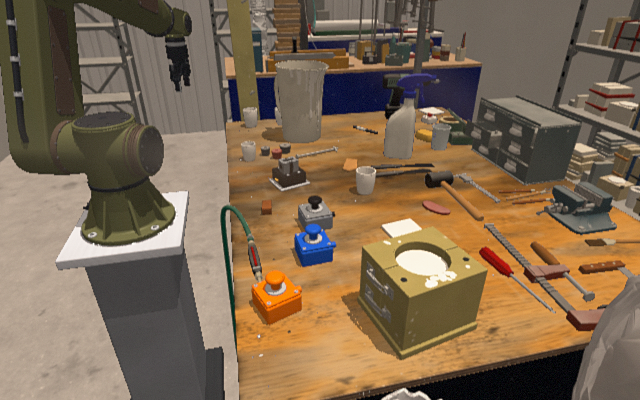

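The top view shows the holder with the carrier at about (243,224), the grey stop box at (333,213), the wedge at (293,255), the cup at (283,150), the rib at (222,150) and the tile at (364,146). In the side view the holder is at (290,175) and the button at (315,202). I'll zoom in on the work.

```bash
python3 - <<'E'
from h import *
t=cv2.imread("pics/top0.png"); s=cv2.imread("pics/side0.png")
a=cv2.resize(t[190:270,215:355],None,fx=5.5,fy=5.5,interpolation=cv2.INTER_CUBIC)[:300]
b=cv2.resize(s[145:235,260:345],None,fx=3.3,fy=3.3,interpolation=cv2.INTER_CUBIC)
o=np.zeros((600,770,3),np.uint8); o[:300,:a.shape[1]]=a; o[300:300+b.shape[0],:b.shape[1]]=b[:300]
cv2.imwrite("pics/crop.png",o)
c=camera_info("top"); g=cv2.cvtColor(t,cv2.COLOR_BGR2HSV)
for nm,(x0,x1,y0,y1),m in (("grey/black",(215,355,185,248),(g[...,1]<70)),):
    mm=np.zeros(m.shape,np.uint8); mm[y0:y1,x0:x1]=m[y0:y1,x0:x1]*255
    for k in cv2.findContours(mm,cv2.RETR_EXTERNAL,cv2.CHAIN_APPROX_NONE)[0]:
        if cv2.contourArea(k)>150: 
            r=cv2.minAreaRect(k); print(r,onz(c,*r[0],0)[:2].round(4),onz(c,*r[0],.05)[:2].round(4))
dk=((g[...,2]<60)*255).astype(np.uint8); dk[:,:318]=0; dk[:,348:]=0; dk[:195]=0; dk[228:]=0
for k in cv2.findContours(dk,cv2.RETR_EXTERNAL,cv2.CHAIN_APPROX_NONE)[0]:
    if cv2.contourArea(k)>15: print("dark",cv2.minEnclosingCircle(k),cv2.contourArea(k),onz(c,*cv2.minEnclosingCircle(k)[0],.085).round(4))
for p,z in(((283,150),.076),((293,255),.022),((222,150),.008)): print(onz(c,*p,z).round(3))
E
```

```text
((244.12974548339844, 224.921630859375), (34.775657653808594, 32.2024040222168), 72.89727020263672) [0.4834 0.1417] [0.4787 0.1313]
((332.6036376953125, 211.9329376220703), (30.258241653442383, 25.509687423706055), 83.6598129272461) [ 0.5252 -0.1405] [ 0.5187 -0.1393]
dark ((332.941162109375, 212.1764678955078), 6.578092575073242) 112.5 [ 0.5135 -0.1394  0.085 ]
dark ((330.76922607421875, 199.11538696289062), 3.34979248046875) 17.5 [ 0.5529 -0.1331  0.085 ]
[0.708 0.014 0.076]
[ 0.388 -0.017  0.022]
[0.728 0.221 0.008]
```

View pics/crop.png

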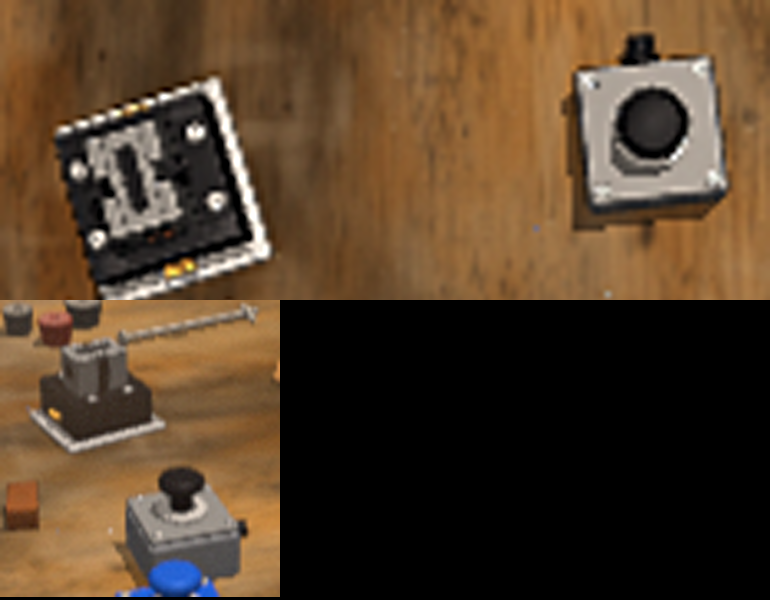

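The crop shows the carrier's top at about (239.5,222.4) px and its catch line tilted by about 18°. The button head is at (333,212). I'll turn the tool first and work out the way.

servo_tool(increments=[0, 0, -0.118, 0, 0, 0, -1, 0, 0, -0.118, 0, 0, 0, -1, 0, 0, -0.118, 0, 0, 0, -1, 0, 0, -0.118, 0, 0, 0, -1, 0, 0, -0.118, 0, 0, 0, -1, 0, 0, 0, 0, 0, 0, -1])

```text
time_s: 0.6
tcp_pos: [0.1476, 0.5297, 0.231]
ee_rot: [0.507, -3.1, 0.001]
wrist_force: [-0.5, 0.3, -0.4]
width: 0.0855
grasp_force: 0.0
```

```bash
cat >> h.py <<'E'
def info(tgt=None):
    s=read_state(); M=R.from_rotvec(s["ee_rot"]).as_matrix()
    print("t",round(s["time_s"],2),"tcp",s["tcp_pos"].round(4),"yaw_y",np.degrees(np.arctan2(M[1,1],M[0,1])).round(2),"z",M[:,2].round(3),"j",s["joints"].round(2),"F",s["wrist_force"].round(1),"w",round(s["width"],4),"g",round(s["grasp_force"],1))
    if tgt is not None: print("tool shift mm",(M.T@(np.array(tgt)-s["tcp_pos"])*1000).round(1))
    return s,M
E
python3 - <<'E'
from h import *
p=onz(camera_info("top"),239.5,222.4,.084); print("carrier",p)
s,M=info([p[0],p[1],.26])
c=camera_info("wrist"); print("cam in tool",(M.T@(c["eye"]-s["tcp_pos"])).round(3),"look",(M.T@rot(c)@[0,0,-1]).round(3),c["fx"])
E
```

```text
carrier [0.48302467 0.13821122 0.084     ]
t 0.6 tcp [0.1476 0.5297 0.231 ] yaw_y 108.56 z [-0.    -0.001 -1.   ] j [ 1.23  0.3   1.52 -0.    1.32 -0.66] F [-0.5  0.3 -0.4] w 0.0855 g 0.0
tool shift mm [-193.3 -477.9  -28.9]
cam in tool [ 0.074 -0.    -0.143] look [-0.289 -0.     0.957] 343.1251627043037
```

servo_tool(increments=[0, 0, 0, -15, -37, -3, -1, 0, 0, 0, -15, -37, -3, -1, 0, 0, 0, -15, -37, -3, -1, 0, 0, 0, -15, -37, -3, -1, 0, 0, 0, -15, -37, -3, -1, 0, 0, 0, -15, -37, -3, -1, 0, 0, 0, -15, -37, -3, -1, 0, 0, 0, -15, -37, -3, -1, 0, 0, 0, -15, -37, -3, -1, 0, 0, 0, -15, -37, -3, -1, 0, 0, 0, -15, -37, 0, -1, 0, 0, 0, -15, -37, 0, -1])

```text
time_s: 1.6
tcp_pos: [0.4584, 0.1626, 0.2615]
ee_rot: [-0.49, 3.103, 0.0]
wrist_force: [0.3, 2.0, -1.0]
width: 0.0854
grasp_force: 0.0
```

servo_tool(increments=[0, 0, 0, -7, -17, 0, -1, 0, 0, 0, -6, -17, 0, -1, 0, 0, 0, 0, 0, 0, -1, 0, 0, 0, 0, 0, 0, -1, 0, 0, 0, 0, 0, 0, -1])

```text
time_s: 2.02
tcp_pos: [0.4801, 0.1366, 0.2612]
ee_rot: [0.495, -3.102, -0.0]
wrist_force: [0.5, 0.8, -0.3]
width: 0.0857
grasp_force: 0.0
```

```bash
python3 - <<'E'
from h import *
info([.483,.138,.26])
im=snapshot("wrist"); cv2.imwrite("pics/w1.png",im[:,:,::-1])
import pickle; pickle.dump(camera_info("wrist"),open("w1.pkl","wb"))
E
```

```text
t 2.02 tcp [0.4801 0.1366 0.2612] yaw_y 108.12 z [-0.  0. -1.] j [ 0.2   0.16  1.62  0.    1.36 -1.68] F [ 0.5  0.8 -0.3] w 0.0857 g 0.0
tool shift mm [-3.2  0.5  1.2]
```

View pics/w1.png

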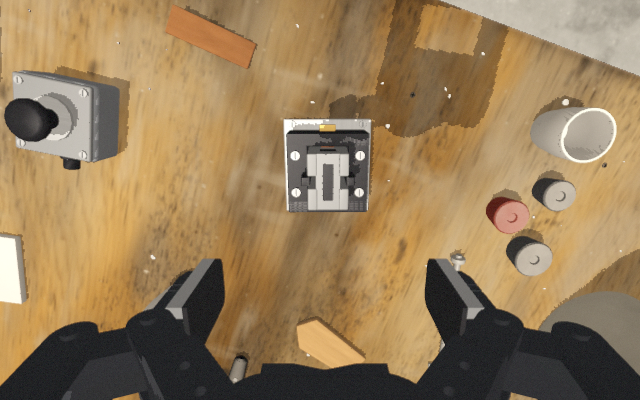

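The wrist view shows the holder square to the image. The carrier's top is at about (328,180) with tabs at (306,182) and (350,182), and the holder's screws are at (295,156), (360,156), (297,193) and (360,193). The button head is at (28,119).

```bash
python3 - <<'E'
from h import *
import pickle
c=pickle.load(open("w1.pkl","rb")); im=cv2.imread("pics/w1.png"); g=cv2.cvtColor(im,cv2.COLOR_BGR2GRAY)
S=[]
for x,y in((295,156),(360,156),(297,193),(360,193)):
    p=g[y-8:y+9,x-8:x+9]; _,_,st,ce=cv2.connectedComponentsWithStats((p>170).astype(np.uint8)); i=1+np.argmax(st[1:,4]); u=ce[i]+[x-8,y-8]; S.append(onz(c,*u,.046)); print(u.round(1),st[i,4],S[-1].round(4))
S=np.array(S); print("holder centre",S.mean(0).round(4))
for a,b in((0,1),(2,3),(0,2),(1,3)): d=S[b]-S[a]; print(np.degrees(np.arctan2(d[1],d[0])).round(2),np.linalg.norm(d).round(4))
# carrier top grey
m=((g>125)&(cv2.cvtColor(im,cv2.COLOR_BGR2HSV)[...,1]<50)).astype(np.uint8)[130:212,303:353]
for v in (158,165,172,190,200,206): 
    xs=np.where(m[v-130])[0]+303; print(v,xs.min(),xs.max(),onz(c,xs.min()-.5,v,.084)[:2].round(4),onz(c,xs.max()+.5,v,.084)[:2].round(4))
dk=(g[90:150,0:62]<60).astype(np.uint8)
k=max(cv2.findContours(dk,cv2.RETR_EXTERNAL,cv2.CHAIN_APPROX_NONE)[0],key=cv2.contourArea); print(cv2.boundingRect(k),cv2.contourArea(k))
print("head",onz(c,27,119,.08))
# triangulate the head: top camera & wrist
def tri(a,b):
    (e,d),(f,h)=a,b; A=np.stack([d,-h],1); t=np.linalg.lstsq(A,f-e,rcond=None)[0]; return (e+t[0]*d+f+t[1]*h)/2,np.linalg.norm(e+t[0]*d-f-t[1]*h)
print(tri(ray(camera_info("top"),332.94,212.2),ray(c,27,119)))
e,d=ray(c,328,181);print(tri(ray(camera_info("top"),239.5,222.4),(e,d)))
E
```

```text
[294.5 155.3] 73 [0.4768 0.1026 0.046 ]
[359.8 155.1] 71 [0.4552 0.1677 0.046 ]
[295.6 192.3] 64 [0.515  0.1153 0.046 ]
[358.7 192. ] 63 [0.4934 0.1803 0.046 ]
holder centre [0.4851 0.1415 0.046 ]
108.35 0.0686
108.43 0.0685
18.42 0.0403
18.25 0.0402
158 307 348 [0.4687 0.1152] [0.4563 0.1528]
165 307 348 [0.475  0.1172] [0.4626 0.155 ]
172 307 348 [0.4815 0.1192] [0.469  0.1573]
190 308 347 [0.4982 0.1255] [0.4861 0.1622]
200 308 347 [0.5078 0.1285] [0.4956 0.1656]
206 308 347 [0.5137 0.1303] [0.5014 0.1676]
(5, 9, 53, 42) 1590.5
head [ 0.51525512 -0.14061098  0.08      ]
(array([ 0.51429394, -0.13940552,  0.08162566]), np.float64(0.000871538253639938))
(array([0.4850672 , 0.14158693, 0.07283723]), np.float64(0.002516799651938825))
```

servo_tool(increments=[0, 0, 0, 6.6, -34, 0, 1, 0, 0, 0, 6.6, -34, 0, 1, 0, 0, 0, 6.6, -34, 0, 1, 0, 0, 0, 6.6, -34, 0, 1, 0, 0, 0, 6.6, -34, 0, 1, 0, 0, 0, 6.6, -34, 0, 1, 0, 0, 0, 6.6, -34, 0, 1, 0, 0, 0, 6.6, -34, 0, 1, 0, 0, 0, 0, 0, 35, 1, 0, 0, 0, 0, 0, 35, 1, 0, 0, 0, 0, 0, 35, 1, 0, 0, 0, 0, 0, 35, 1])

```text
time_s: 3.07
tcp_pos: [0.5153, -0.1378, 0.1201]
ee_rot: [-0.497, 3.101, -0.0]
wrist_force: [0.5, -0.0, 0.0]
width: 0.0002
grasp_force: 0.0
```

servo_tool(increments=[0, 0, 0, 0, 0, 0, 1, 0, 0, 0, 0, 0, 0, 1, 0, 0, 0, 0, 0, 0, 1])

```text
time_s: 3.32
tcp_pos: [0.5165, -0.1385, 0.1236]
ee_rot: [-0.498, 3.1, -0.002]
wrist_force: [0.8, -0.5, 1.0]
width: -0.0001
grasp_force: 0.0
```

```bash
python3 - <<'E'
from h import *
info([.514,-.1395,.077])
E
```

```text
t 3.32 tcp [ 0.5165 -0.1385  0.1236] yaw_y 108.25 z [ 0.002 -0.001 -1.   ] j [-0.33  0.38  1.68 -0.    1.08 -2.22] F [ 0.8 -0.5  1. ] w -0.0001 g 0.0
tool shift mm [ 2.8 -0.1 46.5]
```

servo_tool(increments=[0, 0, 0, 2.8, 0, 14, 1, 0, 0, 0, 0, 0, 14, 1, 0, 0, 0, 0, 0, 4, 1, 0, 0, 0, 0, 0, 3, 1, 0, 0, 0, 0, 0, 2, 1, 0, 0, 0, 0, 0, 2, 1, 0, 0, 0, 0, 0, 2, 1, 0, 0, 0, 0, 0, 1, 1, 0, 0, 0, 0, 0, 1, 1, 0, 0, 0, 0, 0, 0, 1])

```text
time_s: 4.15
tcp_pos: [0.5135, -0.1397, 0.0795]
ee_rot: [-0.498, 3.1, -0.001]
wrist_force: [0.1, 0.2, 4.5]
width: -0.0002
grasp_force: 2.3
```

servo_tool(increments=[0, 0, 0, 0, 0, 1, 1, 0, 0, 0, 0, 0, 1, 1, 0, 0, 0, 0, 0, 1, 1, 0, 0, 0, 0, 0, 0, 1, 0, 0, 0, 0, 0, 0, 1, 0, 0, 0, 0, 0, 0, 1])

```text
time_s: 4.65
tcp_pos: [0.5136, -0.1397, 0.0766]
ee_rot: [-0.497, 3.1, -0.002]
wrist_force: [-0.9, 1.5, 7.5]
width: -0.0
grasp_force: 3.8
```

servo_tool(increments=[0, 0, 0, 0, 0, 1, 1, 0, 0, 0, 0, 0, 0.5, 1, 0, 0, 0, 0, 0, 0, 1, 0, 0, 0, 0, 0, 0, 1])

```text
time_s: 4.98
tcp_pos: [0.5139, -0.1398, 0.0763]
ee_rot: [-0.497, 3.099, -0.002]
wrist_force: [-6.8, 2.4, 21.0]
width: -0.0
grasp_force: 11.2
```

servo_tool(increments=[0, 0, 0, 0, 0, -30, 1, 0, 0, 0, 0, 0, -38, 1, 0, 0, 0, 0, 0, -38, 1, 0, 0, 0, 0, 0, -38, 1, 0, 0, 0, -7.5, 34.5, 0, -1, 0, 0, 0, -7.5, 34.5, 0, -1, 0, 0, 0, -7.5, 34.5, 0, -1, 0, 0, 0, -7.5, 34.5, 0, -1, 0, 0, 0, -7.5, 34.5, 0, -1, 0, 0, 0, -7.5, 34.5, 0, -1, 0, 0, 0, -7.5, 34.5, 0, -1, 0, 0, 0, -7.5, 34.5, 0, -1])

```text
time_s: 5.98
tcp_pos: [0.483, 0.143, 0.2184]
ee_rot: [-0.497, 3.101, 0.0]
wrist_force: [-0.1, -0.7, -0.7]
width: 0.0853
grasp_force: 0.0
```

servo_tool(increments=[0, 0, 0, 0, 0, 0, -1, 0, 0, 0, 0, 0, 0, -1, 0, 0, 0, 0, 0, 0, -1, 0, 0, 0, 0, 0, 0, -1, 0, 0, 0, 0, 0, 0, -1])

```text
time_s: 6.4
tcp_pos: [0.4837, 0.1404, 0.2179]
ee_rot: [-0.495, 3.102, -0.0]
wrist_force: [-0.7, -0.8, -0.2]
width: 0.0855
grasp_force: 0.0
```

```bash
python3 - <<'E'
from h import *
s,M=info([.4851,.1415,.049])
c=camera_info("top"); a=snapshot("top"); b=snapshot("side"); 
w=snapshot("wrist")
o=np.zeros((600,640,3),np.uint8); o[:400]=w[:,:,::-1]; o[400:,:320]=cv2.resize(b[180:242,270:370,::-1],(320,200)); o[400:,320:]=cv2.resize(a[190:250,220:316,::-1],(320,200)); cv2.imwrite("pics/c2.png",o)
import pickle; pickle.dump(camera_info("wrist"),open("w2.pkl","wb")); cv2.imwrite("pics/w2.png",w[:,:,::-1])
print(ctrl.tcp_to_grasp)
E
```

```text
t 6.4 tcp [0.4837 0.1404 0.2179] yaw_y 108.14 z [ 0. -0. -1.] j [ 0.21  0.21  1.67 -0.    1.27 -1.68] F [-0.7 -0.8 -0.2] w 0.0855 g 0.0
tool shift mm [ -1.7   0.7 168.9]
0.0187
```

View pics/c2.png

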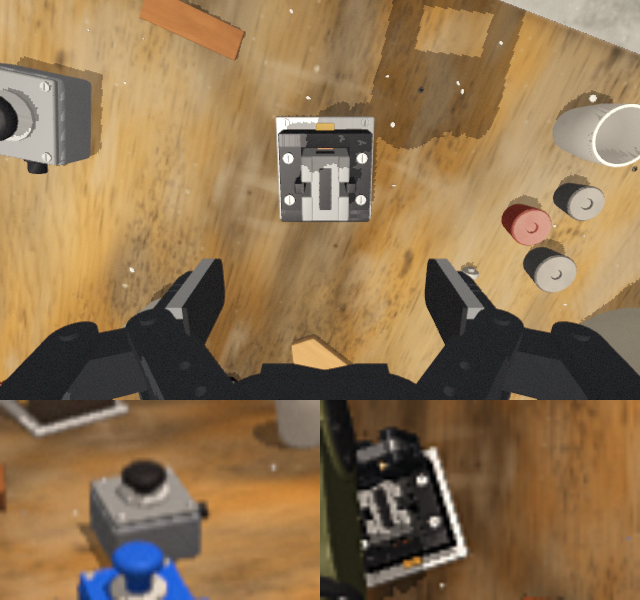

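The lower-left inset shows the button head now sitting low on its box, so it is down. In the wrist view the carrier is centred between the fingers at about (325,190). Now I'll lower onto it.

servo_tool(increments=[0, 0, -0.004, -1.7, 0.7, 25, -1, 0, 0, 0, 0, 0, 25, -1, 0, 0, 0, 0, 0, 25, -1, 0, 0, 0, 0, 0, 25, -1, 0, 0, 0, 0, 0, 20, -1, 0, 0, 0, 0, 0, 15, -1, 0, 0, 0, 0, 0, 10, -1, 0, 0, 0, 0, 0, 10, -1, 0, 0, 0, 0, 0, 5, -1, 0, 0, 0, 0, 0, 4, -1, 0, 0, 0, 0, 0, 0, -1, 0, 0, 0, 0, 0, 0, -1])

```text
time_s: 7.55
tcp_pos: [0.4851, 0.1426, 0.0542]
ee_rot: [-0.504, 3.1, 0.0]
wrist_force: [0.5, 0.2, -0.1]
width: 0.0854
grasp_force: 0.0
```

```bash
python3 - <<'E'
from h import *
s,M=info([.4851,.1415,.05])
w=snapshot("wrist"); cv2.imwrite("pics/w3.png",w[:,:,::-1])
E
```

```text
t 7.55 tcp [0.4851 0.1426 0.0542] yaw_y 108.46 z [ 0.001  0.    -1.   ] j [ 0.21  0.43  1.8  -0.    0.91 -1.68] F [ 0.5  0.2 -0.1] w 0.0854 g 0.0
tool shift mm [ 0.4 -1.   4.2]
```

View pics/w3.png

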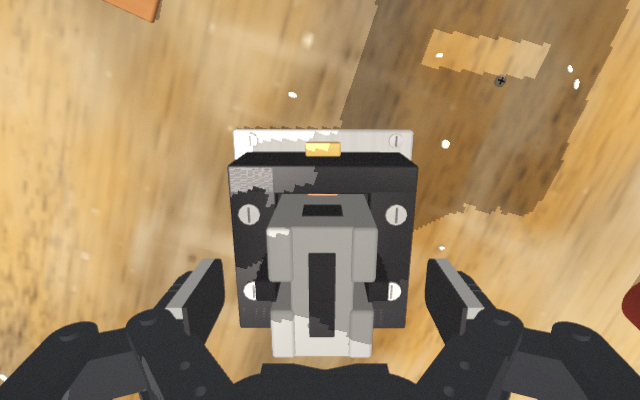

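The carrier at about column 323 sits midway between the fingertips (223 and 427), with the tabs in line with the pads. I'll lower a little and close.

servo_tool(increments=[0, 0, 0, 0.4, -0.8, 3, -1, 0, 0, 0, 0, 0, 0, -1, 0, 0, 0, 0, 0, 0, 1, 0, 0, 0, 0, 0, 0, 1, 0, 0, 0, 0, 0, 0, 1, 0, 0, 0, 0, 0, 0, 1, 0, 0, 0, 0, 0, 0, 1, 0, 0, 0, 0, 0, 0, 1, 0, 0, 0, 0, 0, 0, 1, 0, 0, 0, 0, 0, 0, 1, 0, 0, 0, 0, 0, 0, 1, 0, 0, 0, 0, 0, 0, 1])

```text
time_s: 8.6
tcp_pos: [0.4851, 0.1417, 0.0513]
ee_rot: [-0.504, 3.1, -0.0]
wrist_force: [-1.1, -1.5, 5.7]
width: 0.0393
grasp_force: 60.2
```

servo_tool(increments=[0, 0, 0, 0, 0, -2, 1, 0, 0, 0, 0, 0, -4, 1, 0, 0, 0, 0, 0, -5, 1, 0, 0, 0, 0, 0, -5, 1, 0, 0, 0, 0, 0, -5, 1])

```text
time_s: 9.02
tcp_pos: [0.4847, 0.1417, 0.0724]
ee_rot: [-0.504, 3.101, -0.0]
wrist_force: [1.2, -0.2, -1.6]
width: 0.039
grasp_force: 60.3
```

servo_tool(increments=[0, 0, 0, 0, 0, -10, 1, 0, 0, 0, 0, 0, -14, 1, 0, 0, 0, 0, 0, -15, 1, 0, 0, 0, 0, 0, -15, 1, 0, 0, 0, 0, 0, -15, 1, 0, 0, 0, 0, 0, -14, 1, 0, 0, 0, 0, 0, -10, 1, 0, 0, 0, 0, 0, -5, 1, 0, 0, 0, 0, 0, 0, 1, 0, 0, 0, 0, 0, 0, 1, 0, 0, 0, 0, 0, 0, 1, 0, 0, 0, 0, 0, 0, 1])

```text
time_s: 10.02
tcp_pos: [0.4844, 0.1416, 0.169]
ee_rot: [0.504, -3.1, 0.0]
wrist_force: [0.8, -0.4, -1.2]
width: 0.039
grasp_force: 60.4
```

```bash
python3 - <<'E'
from h import *
info()
w=snapshot("wrist");b=snapshot("side")
o=np.zeros((600,640,3),np.uint8); o[:300,:480]=cv2.resize(w,(480,300))[:,:,::-1]; o[300:,:600]=cv2.resize(b[110:235,210:460,::-1],(600,300)); cv2.imwrite("pics/c4.png",o)
E
```

```text
t 10.02 tcp [0.4844 0.1416 0.169 ] yaw_y 108.46 z [-0.001 -0.    -1.   ] j [ 0.21  0.26  1.72 -0.    1.16 -1.68] F [ 0.8 -0.4 -1.2] w 0.039 g 60.4
```

View pics/c4.png

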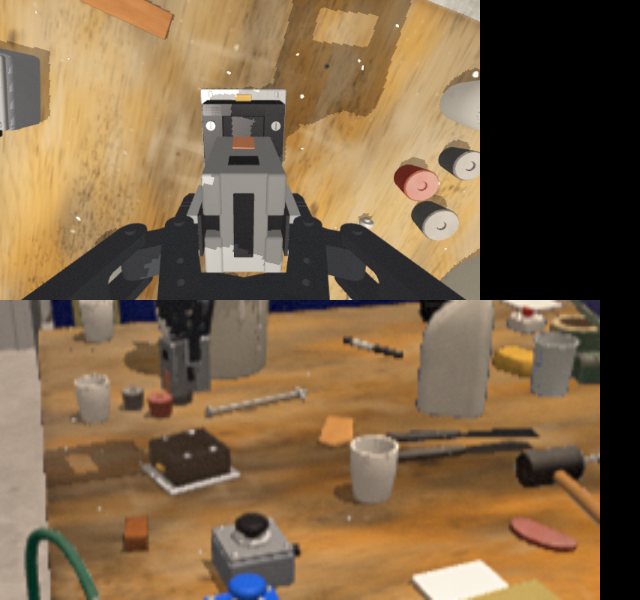

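The carrier is upright in the fingers well above the empty holder. The button at (252,525) in the side inset is still down, and the bystanders haven't moved.

```bash
python3 -c "
from h import *
print(job_done())"
```

```text
the job is handed in; nothing more can be done
None
```

I pressed the stop button fully down, then pinched both catches and lifted the carrier straight up out of its holder. I handed in with it held still and upright about 80 mm above the holder, the button still down and the loose things not moved; no verdict came back.

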